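# Put the mixed-up cutter heads of the moulder back in their places

### The job

The three cutter heads have been put back in each other's places: bring the grooving disc to the round dish, the star-shaped profile head to the square tray, and the heavy planing head to the bottom of the set box, each sitting flat inside its rim, with the light spacer ring laid flat on top of the planing head, around its hub. Park a head on the empty rubber mat, let go, while you make room; never set a head on the bare bench or let one fall over. Leave the wax tin and the marking gauge where they are.

Things in the scene. Friction and masses are not known exactly. Their poses are not given: they have to be found in the camera images.
- planing_head: Planing head, the heaviest part (about 0.8 kg): plain round aluminium drum 100 mm in diameter and 45 mm high, its hub 20 mm higher still (65 mm in all). The steel hub on top is 34 mm in diameter and is the place to grip it. Origin: centre of the underside, z up. At the start it stands in the square tray.
- groove_disc: Grooving disc (about 0.5 kg): flat toothed steel disc 120 mm in diameter and 12 mm thick, its hub 24 mm higher still (36 mm in all). The steel hub on top is 34 mm in diameter and is the place to grip it. Origin: centre of the underside, z up. At the start it lies in the set box.
- profile_head: Profile head (about 0.5 kg): dark steel star with four blunt wings, 90 mm across the wing tips, 30 mm high, its hub 24 mm higher still (54 mm in all). The steel hub on top is 34 mm in diameter and is the place to grip it. Origin: centre of the underside, z up. At the start it stands in the round dish.
- spacer_ring: Spacer ring, the lightest part (40 g): grey plastic ring, 66 mm outside, 50 mm inside, 16 mm high, lying flat on the bench at the start. It goes loosely over a head's hub and is gripped across its outside. Origin: centre of the underside, z up.
- set_box: Set box: square open plywood box, fixed, 148 mm outside, 136 mm inside, rim 40 mm above the bench, inner floor 8 mm above the bench. Origin: centre of the underside, on the bench; x and y along the sides.
- round_dish: Round dish: pale wooden dish with a low rim, fixed, 156 mm outside, 140 mm inside, rim 20 mm high, inner floor 8 mm above the bench. Origin: centre of the underside, on the bench.
- square_tray: Square tray: low tray with a plywood floor and a dark wooden rim, fixed, 126 mm outside, 114 mm inside, rim 18 mm high, inner floor 8 mm above the bench. Origin: centre of the underside, on the bench; x and y along the sides.
- rubber_mat: Rubber mat: round black pad, fixed, 132 mm in diameter, its flat top 8 mm above the bench, no rim; empty at the start. Origin: centre of the underside, on the bench.
- wax_tin: Bystander: small round tin with a green lid, 46 mm in diameter, 35 mm high, loose on the bench. Origin: centre of the underside.
- marking_gauge: Bystander: wooden marking gauge lying loose on the bench, bar 150 mm long along its x, with a 46 mm square stock, 54 mm high in all. Origin: on the bench under the middle of the bar.
Not all that is in view belongs to the job. Leave any pink look-alike of the groove_disc alone.

How it is judged:
By the outcome, as a careful person would: the job done as asked, in the order asked, and still so for the second after the job is handed in, with the robot touching nothing.
It also fails if it takes over 115 s, if anything falls off the work surface, if the arm or the gripper's body presses on something with over 40 N, if the wrist force passes 120 N, or if a joint passes its speed limit or range.

### The arm

A 6-joint arm with a two-finger parallel gripper is mounted at the origin on the work surface. World frame = base frame: x ahead of the robot, y to its left, z up, the work surface at z = 0. Lengths are in m, angles in rad, forces in N, time in s.
With the tool pointing down it reaches from about 0.35 to 0.975 m from the base axis. Payload 7.1 kg.
Tool frame: the origin (TCP) lies midway between the tips of the shut fingers; the grasp point (between the pads) lies 19 mm behind it; z points along the fingers, x is the direction in which the jaws open and shut, and the axes are right-handed (so a half turn about z gives the same grasp; the last joint's range is limited). The gripper opens to 88 mm and grips with 3 to 60 N. Pads are 20 mm wide; open, the fingers measure 115 mm over their backs; the gripper's body (75 mm by 178 mm) begins 61 mm behind the grasp point.
Start: joints at [-1.275, 0.423, 1.63, -0, 1.089, -0.019], TCP at [0.194, -0.594, 0.223] pointing down, gripper open.
Joint ranges: [-3, 3], [-0.9, 2.11], [0.09, 2.58], [-1.31, 4.45], [0.11, 2.69], [-2.54, 2.54]. Speed limits (rad/s): [2.39, 2.39, 3.01, 3.14, 3.14, 3.14].

### API

Orientations are given as a unit quaternion [w, x, y, z].
In Python, from station import move_pose, movel, movej, command_gripper, wait, inverse_kinematics, read_camera, camera_info, MotionError, job_done, get_time, get_joint_pos, get_qvel, get_effort, get_tcp_pos, get_ee_rot, get_ft_force, get_ft_torque, get_grip_width gives the robot as it stands. Calls block until the motion is done:
- move_pose(position, orientation): joint-space move of the TCP to a pose.
- movel(position, frame=None, v=0.15, until_force=None): straight line of the TCP; frame=None keeps the orientation; v is the mean speed in m/s. With until_force (N) it stops when the force on the tool has changed by that much, and returns True; else False.
- movej(angles): joint-space move.
- command_gripper(opening): opening from 0.0 (shut) to 1.0 (fully open); the grip force is fixed at half the most; returns when the fingers have stopped.
- wait(seconds).
- inverse_kinematics(position, orientation): joint angles nearest the present ones, or None.
- read_camera(name): name is "side" or "top" or "wrist"; returns the picture (480x640x3 uint8, red, green, blue); there is no depth.
- camera_info(name): a dict with "intrinsics" (3x3 intrinsics, pixels), "T" (4x4, takes a point from camera to world coordinates); the wrist camera has in their place "tool_from_camera" (4x4, takes a point from camera to tool coordinates, whose origin is the TCP and whose axes are the tool frame's). Camera axes: x right, y up, looking along -z (the intrinsics and any distortion apply to the point x, -y, -z); pixel columns grow to the right and rows downward; lengths in m; the calibration is good to about 2 mm. A picture is of the moment at which its call begins: read the wrist's pose just before it. camera_info takes no time and is no camera call.
A pose or a line that the arm cannot do raises MotionError and nothing moves.
- job_done(): hands the job in, once; it reports no verdict.
Readings, each from a call of its own:
- get_time(): time.
- get_joint_pos(): joint angles.
- get_qvel(): joint speeds.
- get_effort(): joint torques, N m.
- get_tcp_pos(): TCP position.
- get_ee_rot(): TCP orientation.
- get_ft_force(): force on the tool from outside, world axes, zero at the start.
- get_ft_torque(): the same for the moment, N m.
- get_grip_width(): opening from 0.0 (shut) to 1.0 (fully open).
Only numpy, scipy, OpenCV 4.12 (cv2) and the standard library are available. Lean on these libraries where they do the work, as an engineer would, in place of code of your own. Each camera call takes 0.05 s, during which the arm holds its last target. There are 200 camera calls.

## Working session

There is one attempt and no reset: what is moved stays moved. The work goes in short steps, each a Python script; the robot and the scene stay as the last script left them, time stands still between calls to the robot, and variables do not carry over. Pictures are saved under pics/ and viewed, about 12 in all and at most 16, crops included, and the job is handed in when it is done.

```bash
mkdir -p pics; ls
python3 - <<'E'
from station import *
import cv2,numpy as np
np.set_printoptions(precision=4,suppress=True)
for n in("top","side"):
    cv2.imwrite(f"pics/{n}0.png",read_camera(n)[:,:,::-1]); print(n,camera_info(n))
print(camera_info("wrist")); print(get_time(),get_ee_rot())
E
```

```text
pics
top {'intrinsics': array([[446.5496,   0.    , 321.1652],
       [  0.    , 446.5496, 237.8374],
       [  0.    ,   0.    ,   1.    ]]), 'T': array([[-0.0084,  0.9879, -0.1548,  0.339 ],
       [-0.9995, -0.0128, -0.0277,  0.0031],
       [-0.0294,  0.1545,  0.9876,  0.8853],
       [ 0.    ,  0.    ,  0.    ,  1.    ]])}
side {'intrinsics': array([[460.4414,   0.    , 314.7093],
       [  0.    , 460.4414, 242.0324],
       [  0.    ,   0.    ,   1.    ]]), 'T': array([[-0.9878,  0.1322, -0.082 ,  0.3782],
       [-0.1545, -0.773 ,  0.6154,  0.6238],
       [ 0.018 ,  0.6205,  0.784 ,  0.8069],
       [ 0.    ,  0.    ,  0.    ,  1.    ]])}
{'intrinsics': array([[361.6319,   0.    , 326.7275],
       [  0.    , 361.6319, 239.7674],
       [  0.    ,   0.    ,   1.    ]]), 'tool_from_camera': array([[ 1.    ,  0.0007,  0.0007,  0.0004],
       [ 0.0008, -0.9689, -0.2475, -0.0663],
       [ 0.0005,  0.2475, -0.9689, -0.1616],
       [ 0.    ,  0.    ,  0.    ,  1.    ]])}
0.1 [-0.0004  0.8092 -0.5875 -0.0006]
```

View pics/top0.png

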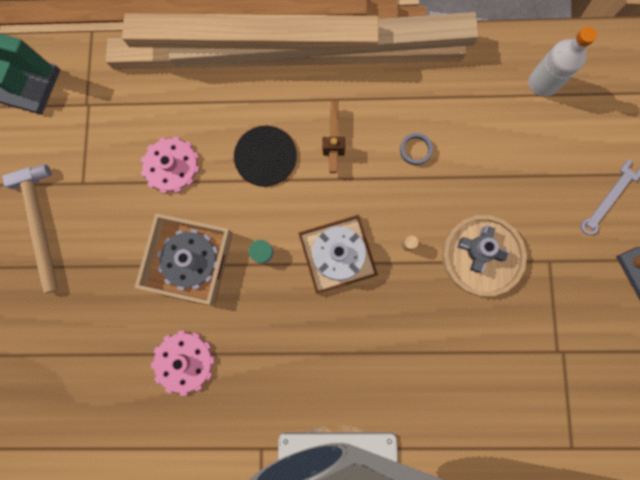

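View pics/side0.png

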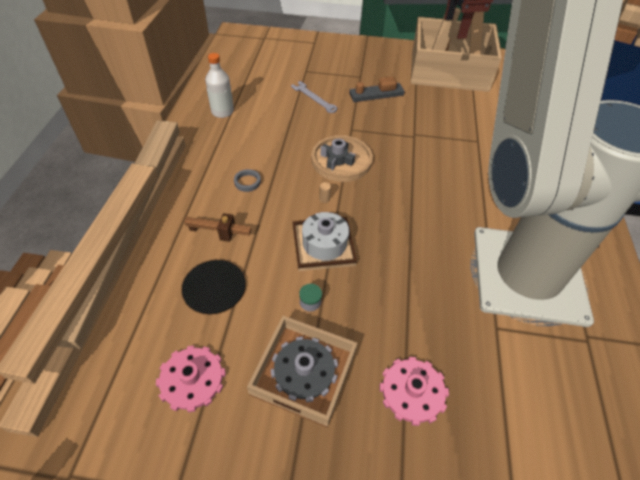

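Top view: groove disc hub is at about (183,258) in the box, planing hub (339,252) in the tray, and profile hub (489,247) in the dish. The ring is at (416,149), the mat (265,156), the tin (261,251) and the gauge (333,140). The side view agrees. The pink discs and the small peg at (411,243) are decoys.

I'll make a short wrist-camera tour over the dish, tray and box.

```bash
cat > h.py <<'E'
from station import *
import numpy as np, cv2
from scipy.spatial.transform import Rotation as R
np.set_printoptions(precision=4,suppress=True)
def q(yaw): return [0,np.cos(yaw/2),np.sin(yaw/2),0]   # tool down, jaw axis at yaw
def cam(name,pos=None,quat=None):
    i=camera_info(name)
    if name!="wrist": return i["intrinsics"],i["T"]
    T=np.eye(4); T[:3,:3]=R.from_quat(np.roll(quat,-1)).as_matrix(); T[:3,3]=pos
    return i["intrinsics"],T@i["tool_from_camera"]
def ray(K,T,uv,z):
    d=np.linalg.inv(K)@[uv[0],uv[1],1]; d=T[:3,:3]@(d*[1,-1,-1])
    return (T[:3,3]+d*(z-T[2,3])/d[2])[:2]
def shot(name,f):
    p,o=np.array(get_tcp_pos()),np.array(get_ee_rot())
    im=read_camera(name)[:,:,::-1].copy(); cv2.imwrite(f"pics/{f}.png",im)
    np.savez(f"pics/{f}.npz",K=cam(name,p,o)[0],T=cam(name,p,o)[1]); return im
def px(f,uv,z):
    d=np.load(f"pics/{f}.npz"); return ray(d["K"],d["T"],uv,z)
E
python3 - <<'E'
from h import *
K,T=cam("top")
g={"profile":((489,247),.062),"plan":((339,252),.073),"groove":((183,258),.044),"ring":((416,149),.016),"mat":((265,156),.008),"tin":((261,252),.035),"gauge":((333,140),.03)}
P={k:ray(K,T,*v) for k,v in g.items()}; print(P)
for i,k in enumerate(("profile","plan","groove")):
    x,y=P[k]; a=0.
    move_pose([x-.02,y,.20],q(a)); shot("wrist",f"w{i}"); print(get_time())
a=[cv2.resize(cv2.imread(f"pics/w{i}.png"),(400,300)) for i in range(3)]
cv2.imwrite("pics/wm.png",np.vstack([np.hstack(a[:2]),np.hstack([a[2],a[2]*0])]))
E
```

```text
{'profile': array([ 0.4469, -0.2827]), 'plan': array([ 0.4396, -0.0066]), 'groove': array([0.4352, 0.2913]), 'ring': array([ 0.6545, -0.1658]), 'mat': array([0.6483, 0.1418]), 'tin': array([0.4461, 0.1431]), 'gauge': array([0.6714, 0.0017])}
1.6
2.7167
3.9083
```

View pics/wm.png

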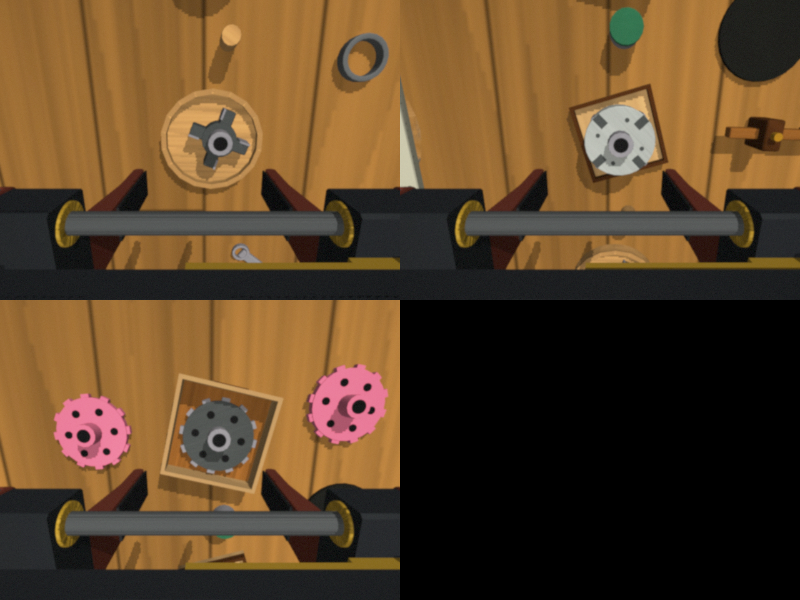

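Wrist views, at 400-px scale: profile hub bore at about (220,144) in the dish, planing bore (620-400,145) in the tray, and groove bore (219,440-300) in the box. Next I'll crop these to read the rims precisely.

Run:
```python
from h import *
o=[]
for i,(b,z) in enumerate((((352,230),.062),((352,232),.073),((350,224),.044))):
    im=cv2.imread(f"pics/w{i}.png"); g=cv2.cvtColor(im,cv2.COLOR_BGR2GRAY)
    m=(g<60).astype(np.uint8); n,l,s,c=cv2.connectedComponentsWithStats(m)
    ok=[(k,s[k,4],c[k]) for k in range(1,n) if np.hypot(*(c[k]-b))<15 and s[k,4]>40]
    print(i,[(a,cc,px(f"w{i}",cc,z)) for k,a,cc in ok])
    o.append(cv2.resize(im[110:310,240:440+0],(400,400),interpolation=cv2.INTER_CUBIC))
cv2.imwrite("pics/c01.png",np.hstack(o[:2])); cv2.imwrite("pics/c2.png",o[2])
```

```text
0 [(np.int32(345), array([352.3217, 230.    ]), array([ 0.4478, -0.285 ]))]
1 [(np.int32(366), array([353.1967, 232.2268]), array([ 0.4411, -0.008 ]))]
2 [(np.int32(297), array([350.3401, 224.3603]), array([0.4358, 0.29  ]))]
```

View pics/c01.png

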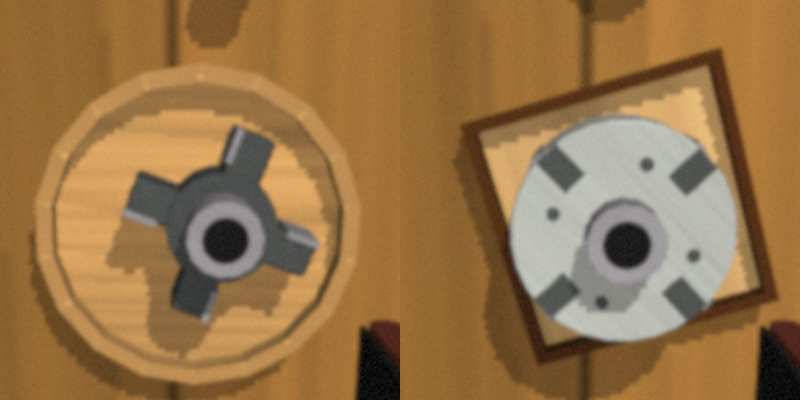

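View pics/c2.png

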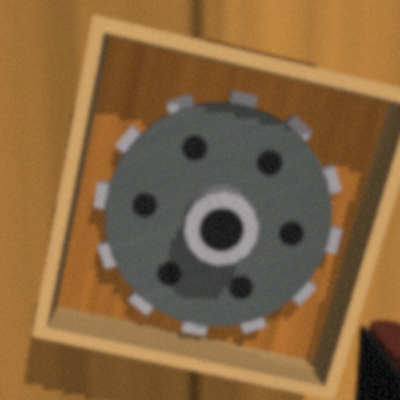

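Rims read from the crops (2x, offset 240,110):
- **Dish:** extremes 36/360 by 64/384.
- **Tray:** corners at (62,126), (321,49), (377,298) and (141,363).
- **Box:** corners at (96,15), (422,94), (328,395) and (33,338).

Hub positions agree with the top view to about 2 mm, so I'm moving the profile head to the mat.

```bash
cat >> h.py <<'E'
BODY=dict(profile=.030,groove=.012,plan=.045)
W=lambda mm: mm/88.
def pick(xy,z,yaw,opening=60,top=.20,grip=0.):
    command_gripper(W(opening)); move_pose([*xy,top],q(yaw)); 
    movel([*xy,z+.03],v=.2); c=movel([*xy,z],v=.05,until_force=12)
    command_gripper(grip); w=get_grip_width()*88
    f0=np.array(get_ft_force()); movel([*xy,top],v=.15); print("pick contact",c,"width",w,"dF",np.array(get_ft_force())-f0,"w after",get_grip_width()*88,"t",get_time())
def place(xy,z,yaw,opening=60,top=.20):
    move_pose([*xy,top],q(yaw)); movel([*xy,z+.02],v=.15)
    c=movel([*xy,z-.003],v=.03,until_force=5); print("place contact",c,"z err",get_tcp_pos()[2]-z)
    command_gripper(W(opening)); movel([*xy,top],v=.2); print("t",get_time())
E
python3 - <<'E'
from h import *
import json
c=lambda p:(np.array(p)/2+[240,110])
dish=px("w0",c((198,224)),.020)
tr=np.array([px("w1",c(p),.018) for p in((62,126),(321,49),(377,298),(141,363))])
bx=np.array([px("w2",c(p),.040) for p in((96,15),(422,94),(328,395),(33,338))])
for n,k in(("tray",tr),("box",bx)):
    print(n,k.mean(0),np.linalg.norm(np.roll(k,-1,0)-k,axis=1),np.degrees(np.arctan2(*(k[1]-k[0])[::-1])))
im=cv2.imread("pics/top0.png"); 
m=(im.max(2)<45).astype(np.uint8); m[:100]=0;m[200:]=0;m[:,:220]=0;m[:,310:]=0
(u,v),r=cv2.minEnclosingCircle(np.vstack([k for k in cv2.findContours(m,0,1)[0] if len(k)>20])); K,T=cam("top")
mat=ray(K,T,(u,v),.008); print("mat px",u,v,r,mat,"dish",dish)
hs=cv2.cvtColor(im,cv2.COLOR_BGR2HSV); m=((hs[...,1]<90)).astype(np.uint8); s=np.zeros_like(m); s[125:175,390:445]=m[125:175,390:445]
(u,v),r=cv2.minEnclosingCircle(np.vstack([k for k in cv2.findContours(s,0,1)[0] if len(k)>20])); ring=ray(K,T,(u,v),.012); print("ring px",u,v,r,ring)
json.dump(dict(dish=list(dish),tray=list(tr.mean(0)),box=list(bx.mean(0)),mat=list(mat),ring=list(ring)),open("p.json","w"))
pick((.4478,-.285),.008+.030+.004,0.)
E
```

```text
tray [ 0.4445 -0.0061] [0.1245 0.1237 0.1228 0.1242] 16.076379913191676
box [0.4354 0.2934] [0.1441 0.1453 0.1437 0.1486] -13.136821049762602
mat px 265.0 155.89654541015625 29.808860778808594 [0.6485 0.1418] dish [ 0.4379 -0.2866]
ring px 416.1051330566406 148.63845825195312 16.974227905273438 [ 0.6567 -0.1668]
pick contact False width 33.53102400411081 dF [-0.4418  0.441  -5.9769] w after 33.61386417554469 t 9.8833
```

Run:
```python
from h import *
import json; P=json.load(open("p.json"))
place(P["mat"],.008+.030+.004,0.)
x,y=P["mat"]; movel([x-.02,y-.03,.22],v=.25); shot("wrist","w3")
pick((.4358,.2905),.008+.012+.004,np.radians(-13))
```

```text
place contact True z err -0.0003292671567428282
t 14.875
pick contact False width 33.29016485660891 dF [ 0.0802  0.2985 -6.9114] w after 33.36227427136555 t 19.975
```

View pics/w3.png

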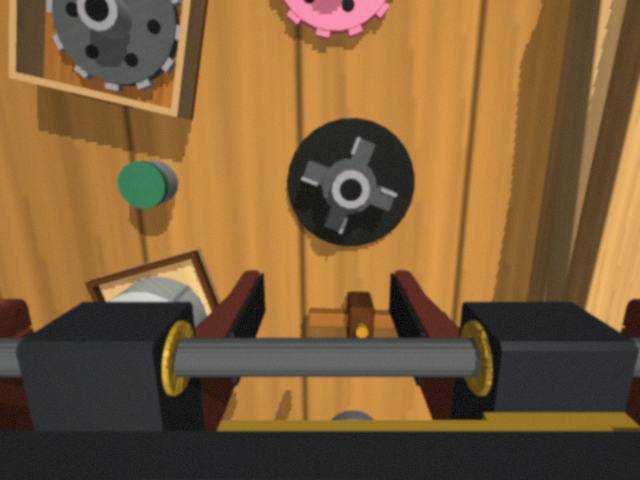

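The profile head stands centred on the mat, with its hub at (350,188). The groove disc is gripped, so it goes to the dish next and then I fetch the planing head.

Run:
```python
from h import *
import json; P=json.load(open("p.json"))
place(P["dish"],.024,0.)
x,y=P["dish"]; movel([x-.01,y-.02,.22],v=.25); shot("wrist","w4")
pick((.4411,-.008),.008+.045+.003,0.)
```

```text
place contact True z err -0.0004098056602387136
t 25.525
pick contact False width 33.487669094159756 dF [ -1.7348   1.5587 -10.7433] w after 33.44052541406414 t 30.3167
```

View pics/w4.png

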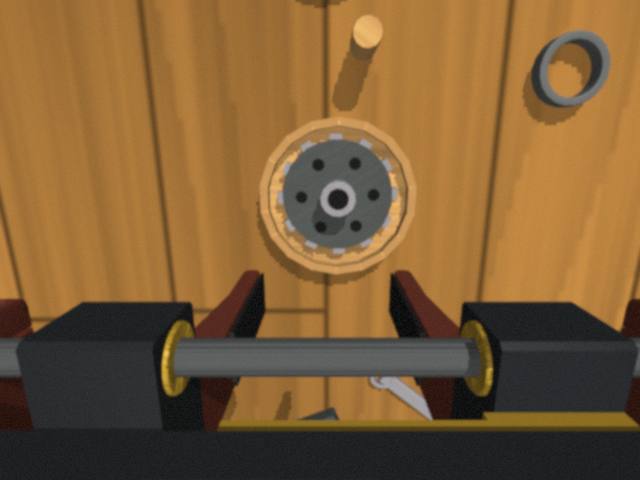

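The groove disc lies flat in the dish at (338,196). The ring shows at about (571,68). Next come the planing head to the box and the profile head to the tray.

Run:
```python
from h import *
import json; P=json.load(open("p.json"))
place(P["box"],.056,0.)
x,y=P["box"]; movel([x-.01,y-.02,.22],v=.25); shot("wrist","w5")
h=px("w3",(350.5,188.5),.062); print("hub",h,P["mat"])
pick(h,.042,0.); place(P["tray"],.042,0.)
x,y=P["ring"]; move_pose([x,y,.2],q(np.arctan2(y,x))); shot("wrist","w6"); command_gripper(1.)
a=[cv2.resize(cv2.imread(f"pics/w{i}.png"),(400,300)) for i in (5,6)]
cv2.imwrite("pics/m56.png",np.hstack(a))
im=cv2.imread("pics/w6.png"); hs=cv2.cvtColor(im,cv2.COLOR_BGR2HSV); m=(hs[...,1]<90).astype(np.uint8); m[290:]=0
for k in cv2.findContours(m,0,1)[0]:
    if 40<len(k) and cv2.contourArea(k)>800: (u,v),r=cv2.minEnclosingCircle(k); print(u,v,r,px("w6",(u,v),.012))
print(P["ring"],get_time())
```

```text
place contact True z err -0.0003123166321281484
t 34.5667
hub [0.6474 0.1428] [0.6484966559276106, 0.14180239154280125]
pick contact False width 33.41875891327596 dF [-0.3321  0.7186 -5.3876] w after 33.72353954818863 t 39.3833
place contact True z err -0.0004065544438042676
t 43.6417
330.5487060546875 219.4252166748047 33.533287048339844 [ 0.6577 -0.1685]
48.2705192565918 100.37297058105469 63.52442169189453 [0.4363 0.0011]
[0.6566984714616996, -0.1668269006101768] 45.35
```

View pics/m56.png

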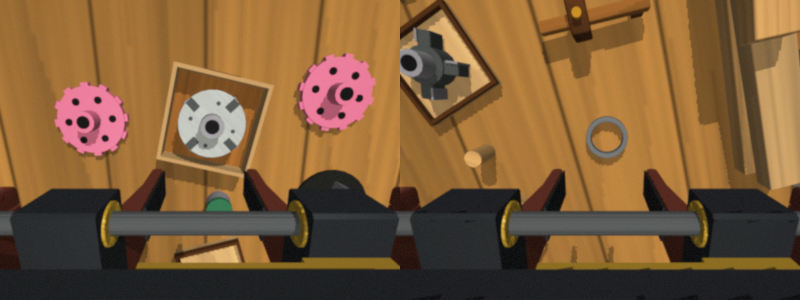

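The planing head sits in the box with its bore at about (212,127), and the profile head is in the tray. Both ring measurements agree to 2 mm. Now I'll pick the ring and lay it over the measured hub.

Run:
```python
from h import *
g=cv2.cvtColor(cv2.imread("pics/w5.png"),6); n,l,s,c=cv2.connectedComponentsWithStats((g<60).astype(np.uint8))
k=min((k for k in range(1,n) if s[k,4]>100),key=lambda k:np.hypot(*(c[k]-[339,203])))
h=px("w5",c[k],.073); print(c[k],s[k,4],h)
r=np.array([.6574,-.1678]); pick(r,.004,np.arctan2(r[1],r[0]),opening=88)
place(h,.057,0.,opening=86)
movel([h[0]-.01,h[1]-.02,.22],v=.25); shot("wrist","w7")
move_pose([.35,-.45,.3],q(-.9)); shot("top","top1"); shot("side","side1"); print(get_time())
a=[cv2.resize(cv2.imread(f"pics/{i}.png"),(400,300)) for i in ("top1","side1")]
w=cv2.imread("pics/w7.png")[80:305,190:490]; cv2.imwrite("pics/fin.png",np.vstack([np.hstack(a),np.hstack([cv2.resize(w,(400,300)),a[0]*0])]))
```

```text
[339.1568 202.9734] 338 [0.4343 0.2932]
pick contact False width 64.2691554631951 dF [ 0.1451 -0.531  -1.8353] w after 64.64699610595747 t 49.5
place contact True z err -0.0001612290534101432
t 54.3833
57.3917
```

View pics/fin.png

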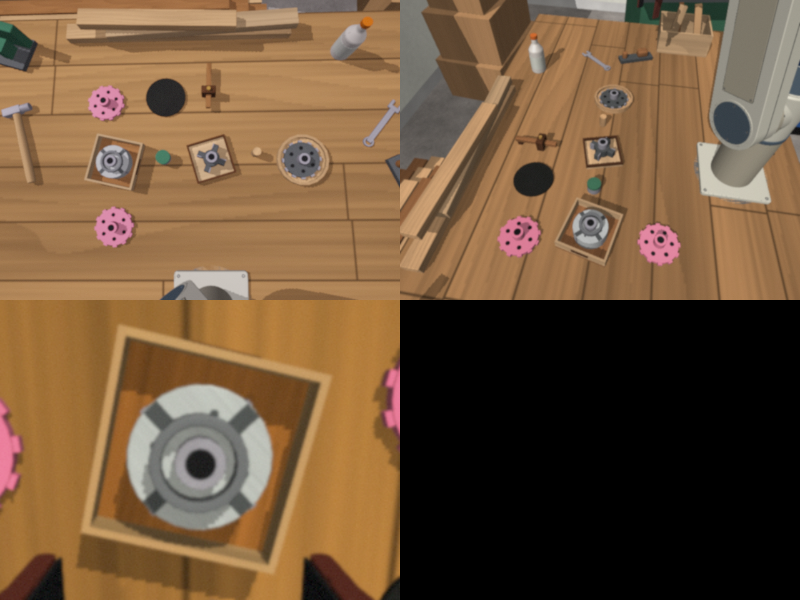

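The ring lies flat and centred around the hub in the box at about (200,460). The star is centred in the tray at (211,158), and the disc is in the dish at (304,160). The tin and gauge haven't moved, so I'm handing in.

```bash
python3 -c "
from station import *
job_done(); print(get_time())"
```

```text
the job is handed in; nothing more can be done
the job is handed in; nothing more can be done
```

The job is done and handed in at about 57 s of the 115 s allowed; the hand-in itself gives no verdict.

- **Sequence:** I parked the profile head on the rubber mat and let go. The grooving disc then went to the round dish and the planing head to the set box. The profile head followed from the mat to the square tray, and the spacer ring went on the planing head last.
- **Placing:** every placing touched down within 0.5 mm of the expected height, so each part should be sitting flat.
- **Last pictures:** top, side and wrist views show all three heads upright inside their rims and the ring around the planing head's hub. The mat is empty, and the wax tin and marking gauge look unmoved by eye.
- **Small disagreements:** the wrist and top cameras differed by about 2 mm. The tray and box measured 1–2% under their stated sizes. Both are well inside the clearances. The ring measured about 64 mm in the grip, against 66 mm stated.
- **Not checked:** I took no close-up of the profile head in the tray after the last placing. That check rests on the touchdown height and the top and side views.

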